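# Reset the wax warmer and press its keyed knob back on

## Task

The sealing-wax warmer has cut out and its control knob has come off. First press the mushroom-headed reset plunger on its deck down to its stop and let it spring back up; then pick up the knob, turn it so that the flat in its bore (on the pointer side) matches the flat of the bare D-shaped spindle, push it fully home and go on pressing until the spindle is down at its stop, as one does to switch it back on. Finish while still holding the knob pressed fully down, and leave the wooden pot, the stamp block and the wax stick where they are.

Things in the scene. Friction and masses are not known exactly. Their poses are not given: they have to be found in the camera images.
- warmer: fixed sealing-wax warmer: white box, aluminium deck, 150 (x) x 160 (y) mm, deck 48 mm above the table; origin under its centre, on the table; x to its rear, y to its left seen from the robot, z up. On it, fixed: an empty pot 85 mm wide, rim 21 mm above the deck, centre x +25, y 0. Front of the deck: spindle at x -52, y +42, reset plunger at x -52, y -42 mm
- spindle_tip (a point): centre of the tip, on the axis, of the bare brass D-shaped spindle, 22 mm above the deck unpressed; moves with it. Round bar 16 mm in diameter with one wide flat 1.5 mm from the axis, tip chamfered 2 mm; round its foot a washer 23 mm wide, 2 mm high. The point's x axis points from the axis out through the flat, z up. Turns about its axis against 0.02 N m of friction
- spindle (a joint): how far the spindle is pressed down, in m: 0 is up, 0.004 is its stop. Spring: 3 N to start moving, 9 N at the stop
- spindle_turn (a joint): turn of the spindle about its upright axis, rad, counter-clockwise from above positive; at 0 the flat faces the warmer's rear (+x of the warmer)
- plunger_top (a point): centre of the top of the reset plunger's steel mushroom head, 24 mm in diameter, 18 mm above the deck when up; it moves with the plunger. A black bezel 34 mm wide, 2.5 mm high lies round its foot
- reset_plunger (a joint): how far the plunger is pressed down, in m: 0 is up, 0.007 is its stop. Spring: 1.8 N to start moving, 6 N at the stop; it springs back by itself
- knob: loose black knob, about 45 g, upright on the table; origin at the centre of its underside, z up. Round skirt 44 mm wide, 18 mm high; on it a bar grip 14 mm thick (along y), 18 to 37.5 mm above the underside, from x -20 to +26 mm, narrowing from x +15 to a nose at +x, with a thin aluminium pointer line on top. Nothing but the hand holds it on the spindle
- wood_pot: bystander: small turned wooden pot with lid, 40 mm in diameter, 30 mm high; origin at the centre of its underside
- stamp_block: bystander: wooden rubber-stamp block, 36 x 54 x 30 mm; origin at the centre of its underside
- wax_stick: bystander: red stick of sealing wax lying flat, 12 x 88 (along its y) x 11 mm; origin at the centre of its underside
- knob_bore (a point): centre of the mouth of the knob's bore, at its underside; axes as the knob's. The bore is D-shaped: 17.8 mm in diameter, 14 mm deep, its flat on the +x (pointer) side, 2.4 mm from the axis. Fully home the spindle's tip touches the end of the bore; the skirt is then 8 mm above the deck, 4 mm with the spindle at its stop
- knob_nose (a point): end of the pointed nose of the knob's bar grip, 26 mm from the knob's axis on its +x side, 27.5 mm above its underside; axes as the knob's

How it is judged:
By the outcome, as a careful person would: the job done as asked, in the order asked, and still so for the second after the job is handed in, while the arm keeps its last pose, push and grip.
It also fails if it takes over 45 s, if anything falls off the work surface, if the arm or the gripper's body presses on something with over 40 N, if the wrist force passes 120 N, or if a joint passes its speed limit or range.

## Robot

A 6-joint arm with a two-finger parallel gripper is mounted at the origin on a cart in front of the work surface, level with it; the furniture and walls round the work are solid. World frame = base frame: x ahead of the robot, y to its left, z up, the work surface at z = 0. Lengths are in mm, angles in rad, forces in N, time in s.
With the tool pointing down it reaches from about 275 to 1000 mm from the base axis. Payload 8.4 kg.
Tool frame: the origin (TCP) lies on the centre line of the jaws, within the pads' length; the fingertips stand 17 mm ahead of it and the grasp point (between the pads) lies 2 mm behind it; z points along the fingers, y is the line along which they close (so a half turn about z gives the same grasp; the last joint's range is limited). The gripper opens to 85 mm and grips with 20 to 120 N. Pads are 22 mm wide; open, the fingers measure 114 mm over their backs; the gripper's body (76 mm by 85 mm) begins 54 mm behind the grasp point. The pads swing forward as they close: fully open they stand 13 mm farther back than shut.
Start: joints at [-1.168, 0.353, 1.633, -0, 1.155, -0.002], TCP at [246.146, -574.491, 217.681] pointing down, gripper open.
Joint ranges: [-2.63, 2.63], [-0.92, 2.1], [0.06, 2.66], [-1.3, 4.44], [0, 2.69], [-3.02, 3.02]. Speed limits (rad/s): [2.22, 2.22, 2.79, 3.14, 3.14, 3.14].

## Interface

Orientations are given as [roll, pitch, yaw] about the fixed x, y, z axes, in that order (R = Rz(yaw) Ry(pitch) Rx(roll)).
In Python, from rig import r, eyes gives the robot as it stands. The module is installed in compiled form; this text tells all that it offers.
- The arm moves only by the shell command python3 -m inch 'ROWS' [FORCE]. ROWS is JSON, a list of rows, each a list of 7 numbers: the shift along the tool's x, y, z in m, then the turn, a rotation vector about the tool's x, y, z in degrees, then the closure, from -1 (fully open) to 1 (shut). In form: [[x, y, z, rx, ry, rz, gripper], ...]. A call has 1 to 8 rows; each row shifts and turns the commanded pose from where the row before left it, along the tool's axes as they then stand; what a row does not reach is not made up. A row lasts 1/10 s, in which the tool goes at most 50 mm and 8.59 degrees, less where a joint would pass 70% of its speed; a pose out of reach is approached as far as the arm can. A call with a gripper value outside its range is refused whole. The fingers move at their own pace and stop on an object; FORCE is the grip in N (left out, the last holds). Time passes only in rows, so rows that do not move let the fingers close. It gives the time, the measured TCP pose, the force, the opening and the grip force at its end, in the units of the state.
- r.sense(): the state, without advancing time (a new reading comes with each control period).
- eyes.grab_frame(name): name is "side" or "top"; returns a dict with "img" (384x512x3 uint8, blue, green, red), "fx", "fy", "cx", "cy" (pixels), "R" (3x3) and "t" (3): a world point X has camera coordinates R X + t. Camera axes: x right, y down, z forward; pixel columns grow to the right and rows downward; lengths in mm; the calibration is good to about 2 mm. A picture is of the moment at which its call begins. There is no depth.
- r.sign_off(): hands the job in; it is judged then, once.
The state is a dict: "clock": time; "qpos": joint angles; "qvel": joint speeds; "joint_efforts": joint torques, N m; "eef_pos": TCP position; "tcp_rot": TCP orientation; "contact_force": force on the tool from outside, world axes, zero at the start; "wrist_torque": the same for the moment, N m; "opening": opening from 0.0 (shut) to 1.0 (fully open); "grasp_force": force on a finger pad.
Only numpy, scipy, OpenCV 4.12 (cv2) and the standard library are available. Lean on these libraries where they do the work, as an engineer would, in place of code of your own. Each camera call takes 0.05 s, during which the arm holds its last target. There are 200 camera calls.

## Working session

There is one attempt and no reset: what is moved stays moved. The work goes in short steps, Python scripts to look and compute and a shell command to move; the robot and the scene stay as the last step left them, time stands still between calls to the robot, and variables do not carry over. Pictures are saved under pics/ and viewed, at most 10 in all, crops included, and the job is handed in when it is done.

```bash
mkdir -p pics; cat > h.py <<'E'
import numpy as np,cv2
from rig import r,eyes
def P(f): return f["fx"],f["fy"],f["cx"],f["cy"],np.array(f["R"]),np.array(f["t"]).ravel()
def grab(n,out):
    f=eyes.grab_frame(n);cv2.imwrite("pics/"+out,f["img"])
    np.savez("pics/"+out+".npz",**{k:np.array(v) for k,v in f.items()});return f
def load(o): return np.load("pics/"+o+".npz")
def ray(f,u,v):
    fx,fy,cx,cy,R,t=P(f);d=R.T@np.array([(u-cx)/fx,(v-cy)/fy,1]);return -R.T@t,d/np.linalg.norm(d)
def atz(f,u,v,z):
    c,d=ray(f,u,v);return c+d*(z-c[2])/d[2]
def tri(obs):
    A=np.zeros((3,3));b=np.zeros(3)
    for f,u,v in obs:
        c,d=ray(f,u,v);M=np.eye(3)-np.outer(d,d);A+=M;b+=M@c
    return np.linalg.solve(A,b)
def proj(f,X):
    fx,fy,cx,cy,R,t=P(f);p=R@np.array(X,float)+t;return fx*p[0]/p[2]+cx,fy*p[1]/p[2]+cy
E
python3 - <<'E'
from h import *
a=grab("side","s0.png");b=grab("top","t0.png")
for f in(a,b):print(P(f)[:4],ray(f,256,192))
print(r.sense())
cv2.imwrite("pics/both.png",cv2.resize(np.vstack([a["img"],b["img"]]),None,fx=.78,fy=.78))
E
```

```text
(409.8242750927176, 409.8242750927176, 252.44496698683307, 190.61771647379385) (array([507.6018492 , 823.95833634, 597.21564365]), array([-0.01297907, -0.78799795, -0.61554104]))
(471.0353294887044, 471.0353294887044, 256.4400013281062, 186.26915849992994) (array([384.51780765, 172.59122156, 950.20935389]), array([ 0.11704639, -0.01495747, -0.9930138 ]))
{'clock': 0.1, 'qpos': array([-1.16839273e+00,  3.53615451e-01,  1.63407227e+00, -2.56515788e-05,
        1.15519354e+00, -2.42455432e-03]), 'qvel': array([-0.00035101, -0.001581  , -0.0009419 , -0.00025923, -0.00070518,
       -0.00079935]), 'joint_efforts': array([ 5.11830945e-05, -6.06354260e+01, -3.42820609e+01, -6.19965272e-05,
        3.95769806e-03,  1.71557701e-05]), 'eef_pos': array([ 245.96398104, -574.07423892,  217.00857486]), 'tcp_rot': array([-3.14030399e+00,  2.03302077e-05,  4.04838539e-01]), 'contact_force': array([0.24314291, 0.18988296, 0.34645745]), 'wrist_torque': array([ 0.01569828, -0.03279918, -0.02123624]), 'grasp_force': 0.0, 'opening': 0.9992918410090118}
```

View pics/s0.png

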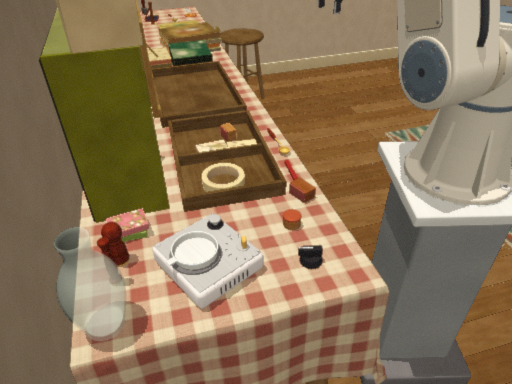

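View pics/t0.png

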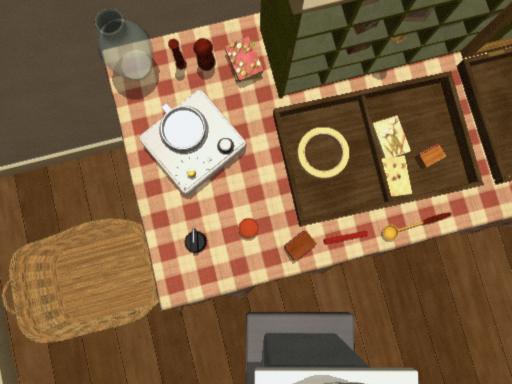

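The side and top views show the warmer (side ~208,258; top ~193,143), knob (side 311,256; top 196,241), red pot (top 248,228), stamp block (300,246) and wax stick (345,238). I'll enlarge next.

```bash
python3 - <<'E'
from h import *
s=cv2.imread("pics/s0.png");t=cv2.imread("pics/t0.png")
def c(i,u,v,w,h,k): return cv2.resize(i[v:v+h,u:u+w],None,fx=k,fy=k,interpolation=cv2.INTER_CUBIC)
A=c(s,150,205,120,100,3.3333);B=c(t,135,85,120,100,3.3333)
C=c(s,281,225,60,45,6.6667);D=c(t,166,218,60,45,6.6667)
m=np.vstack([np.hstack([A[:300],B]) if A.shape[0]==B.shape[0] else 0,np.hstack([C[:267],D[:267]])])
print(A.shape,C.shape,m.shape);cv2.imwrite("pics/c0.png",m)
E
```

```text
Traceback (most recent call last):
ValueError: all the input array dimensions except for the concatenation axis must match exactly, but along dimension 0, the array at index 0 has size 300 and the array at index 1 has size 333
```

```bash
cat >> h.py <<'E'
def crop(i,u,v,w,h,k): return cv2.resize(i[v:v+h,u:u+w],(int(w*k),int(h*k)),interpolation=cv2.INTER_CUBIC)
E
python3 - <<'E'
from h import *
s=cv2.imread("pics/s0.png");t=cv2.imread("pics/t0.png")
m=np.vstack([np.hstack([crop(s,150,210,100,80,4),crop(t,145,110,100,80,4)]),np.hstack([crop(s,286,232,50,35,8),crop(t,171,223,50,35,8)])])
cv2.imwrite("pics/c0.png",m)
E
```

```text
(no output)
```

View pics/c0.png

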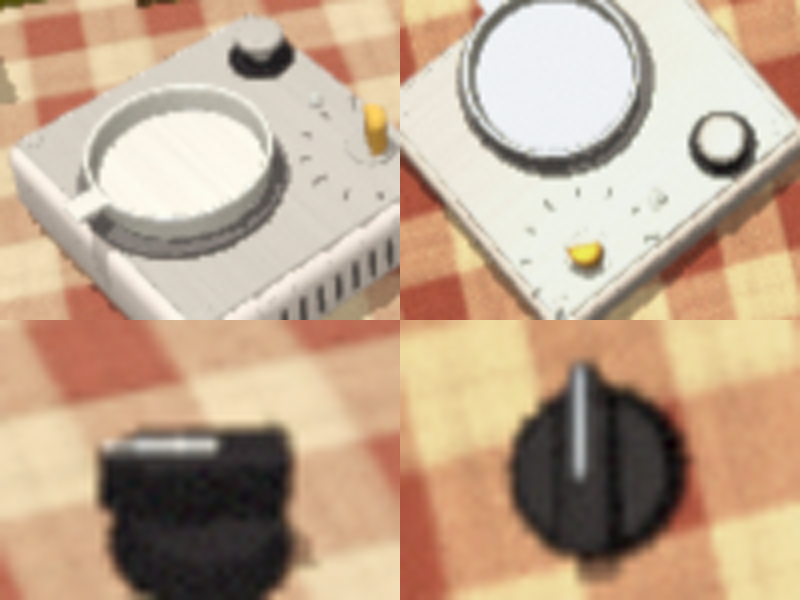

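The enlarged crop shows the plunger head (top ≈225.5,144; side ≈214.7,217), the brass D spindle (top ≈191.5,172.5; side ≈243.7,236.7) with its flat towards image-up, and the knob with its pointer line at image-up (top ≈193.6, from row 228.6 to 283/8…).

```bash
python3 - <<'E'
from h import *
s=load("s0.png");t=load("t0.png")
T=lambda x,y:(145+(x-400)/4-.4,110+y/4-.4)
S=lambda x,y:(150+x/4-.4,210+y/4-.4)
TK=lambda x,y:(171+(x-400)/8-.45,223+(y-320)/8-.45)
SK=lambda x,y:(286+x/8-.45,232+(y-320)/8-.45)
def both(n,a,b): print(n,tri([(s,*a),(t,*b)]).round(1))
both("plunger",S(259,28),T(722,136)); both("spindle",S(375,107),T(586,251))
both("line tip",SK(103,448),TK(580,366)); both("line end",SK(218,445),TK(579,478))
print("pl top z66",atz(t,*T(722,136),66),"spindle z70",atz(t,*T(586,251),70),"side",atz(s,*S(259,28),66),atz(s,*S(375,107),70))
for n,p in(("tip",(580,366)),("end",(579,478))):print(n,atz(t,*TK(*p),37.5))
print("skirt",atz(t,*TK(598,473),18)) 
print("pot rim",atz(t,*T(550,80),69))
# spindle & segmentation
im=t["img"];k=16
c=crop(im,180,162,24,20,k);hsv=cv2.cvtColor(c,cv2.COLOR_BGR2HSV)
m=((hsv[...,1]>140)&(hsv[...,0]>15)&(hsv[...,0]<35)).astype(np.uint8)
cn=max(cv2.findContours(m,0,2)[0],key=cv2.contourArea);print("minrect",cv2.minAreaRect(cn),cv2.boundingRect(cn))
g=load("s0.png")["img"]
kn=crop(im,175,223,40,35,15)
cv2.imwrite("pics/c1.png",np.hstack([cv2.resize(c,(400,333)),crop(g,232,226,24,20,400/24)[:333]]))
E
```

```text
plunger [580.7 219.   66.1]
spindle [523.7 281.9  71.7]
line tip [420.3 279.9  36.9]
line end [393.3 279.6  36.7]
pl top z66 [581.53375642 218.9614773   66.        ] spindle z70 [524.66110548 282.06635261  70.        ] side [579.91282859 219.09194257  66.        ] [522.96821263 280.39972999  70.        ]
tip [420.71156328 279.77659184  37.5       ]
end [393.91525247 279.39664531  37.5       ]
skirt [395.36120869 277.05747088  18.        ]
pot rim [607.39231269 301.31374902  69.        ]
minrect ((185.75001525878906, 194.75), (80.21149444580078, 122.37646484375), 78.69007110595703) (119, 147, 125, 88)
```

View pics/c1.png

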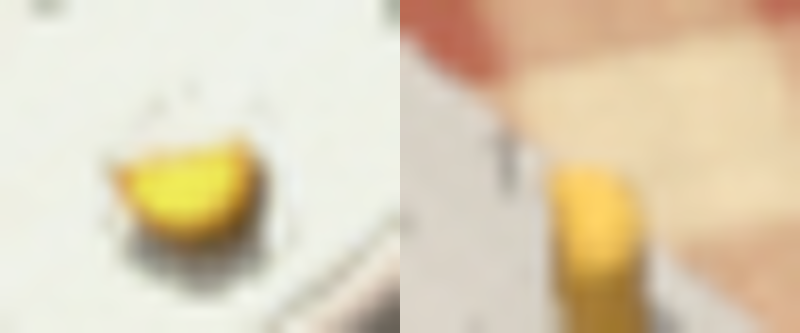

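The crop shows the spindle's flat edge running from ≈(115,175) to (243,140), so it faces image-up, tilted slightly left; the tip in the side view is at ≈(595,200). I'll compute the flat angle and the first move.

```bash
cat >> h.py <<'E'
from scipy.spatial.transform import Rotation as Ro
def plan(target,yaw,n,nr=None):
    "n equal rows from measured pose to world target (mm), yaw world deg (tool down)"
    q=r.sense();p=np.array(q["eef_pos"]);y0=np.degrees(q["tcp_rot"][2]);print("at",p.round(1),np.degrees(q["tcp_rot"]).round(2),"F",np.round(q["contact_force"],1))
    dy=(yaw-y0+180)%360-180;R=Ro.from_euler("xyz",q["tcp_rot"]);T=Ro.from_euler("xyz",[180,0,yaw],degrees=True)
    rv=np.degrees((R.inv()*T).as_rotvec())/n
    step=(np.array(target)-p)/n/1000
    for i in range(n):
        print([round(float(v),4) for v in R.inv().apply(step)]+[round(float(v),2) for v in rv]);R=R*Ro.from_rotvec(rv,degrees=True)
E
python3 - <<'E'
from h import *
t=load("t0.png")
W=lambda x,y,z:atz(t,180+x*24/400-.5,162+y*20/333-.5,z)
a=W(115,175,68);b=W(243,140,68);d=(b-a)[:2];ang=np.degrees(np.arctan2(d[1],d[0]))+90
n=np.array([np.cos(np.radians(ang)),np.sin(np.radians(ang))])
print(np.linalg.norm(d),ang,((a+b)/2)[:2]-1.5*n)
print("wood pot,block,wax",[atz(t,*p,15)[:2].round() for p in((248,228),(300,246),(345,238))])
print("cab",[atz(t,*p,0)[:2].round() for p in((285,92),(262,10))])
plan([581,219,150],0,22)
E
```

```text
14.991567427901575 16.07682316996555 [526.18891895 283.58353727]
wood pot,block,wax [array([423., 174.]), array([388.,  71.]), array([404., -18.])]
cab [array([708.,  99.]), array([889., 148.])]
at [ 246.  -574.1  217. ] [-179.93    0.     23.2 ] F [0.2 0.2 0.3]
[0.0282, -0.0271, 0.0031, -0.0, 0.0, 1.05]
[0.0277, -0.0276, 0.0031, -0.0, 0.0, 1.05]
[0.0272, -0.0282, 0.0031, -0.0, 0.0, 1.05]
[0.0267, -0.0286, 0.0031, -0.0, 0.0, 1.05]
[0.0261, -0.0291, 0.0031, -0.0, 0.0, 1.05]
[0.0256, -0.0296, 0.0031, -0.0, 0.0, 1.05]
[0.025, -0.0301, 0.0031, -0.0, 0.0, 1.05]
[0.0245, -0.0305, 0.0031, -0.0, 0.0, 1.05]
[0.0239, -0.031, 0.0031, -0.0, 0.0, 1.05]
[0.0233, -0.0314, 0.0031, -0.0, 0.0, 1.05]
[0.0228, -0.0318, 0.0031, -0.0, 0.0, 1.05]
[0.0222, -0.0322, 0.0031, -0.0, 0.0, 1.05]
[0.0216, -0.0327, 0.0031, -0.0, 0.0, 1.05]
[0.021, -0.033, 0.0031, -0.0, 0.0, 1.05]
[0.0204, -0.0334, 0.0031, -0.0, 0.0, 1.05]
[0.0197, -0.0338, 0.0031, -0.0, 0.0, 1.05]
[0.0191, -0.0342, 0.0031, -0.0, 0.0, 1.05]
[0.0185, -0.0345, 0.0031, -0.0, 0.0, 1.05]
[0.0178, -0.0348, 0.0031, -0.0, 0.0, 1.05]
[0.0172, -0.0352, 0.0031, -0.0, 0.0, 1.05]
[0.0165, -0.0355, 0.003, -0.0, 0.0, 1.05]
[0.0159, -0.0358, 0.003, -0.0, 0.0, 1.05]
```

```bash
python3 -m inch '[[0.01,-0.03,0,0,0,7.73,1],[0.01,-0.03,0,0,0,7.73,1],[0.01,-0.03,0,0,0,7.73,1],[0.01,-0.035,0,0,0,0,1],[0.01,-0.035,0,0,0,0,1],[0.01,-0.035,0,0,0,0,1],[0.01,-0.035,0,0,0,0,1],[0.01,-0.035,0,0,0,0,1]]' 40; python3 -c "
from h import *
plan([581,219,140],0,16)" | head -3
```

```text
clock: 0.9
eef_pos: [301.0, -303.8, 217.5]
tcp_rot: [-3.141, 0.0, -0.0]
contact_force: [-0.3, 0.6, -0.9]
opening: 0.002
grasp_force: 0.0
at [ 301.  -303.8  217.5] [-1.7998e+02  1.0000e-02 -1.0000e-02] F [-0.3  0.6 -0.9]
[0.0175, -0.0327, 0.0048, -0.0, 0.0, -0.0]
[0.0175, -0.0327, 0.0048, -0.0, 0.0, -0.0]
```

```bash
python3 -m inch '[[0.02,-0.037,0,0,0,0,1],[0.02,-0.037,0,0,0,0,1],[0.02,-0.037,0,0,0,0,1],[0.02,-0.037,0,0,0,0,1],[0.02,-0.037,0,0,0,0,1],[0.02,-0.037,0,0,0,0,1],[0.02,-0.037,0,0,0,0,1],[0.02,-0.037,0,0,0,0,1]]' && python3 -m inch '[[0.02,-0.037,0.01,0,0,0,1],[0.02,-0.037,0.01,0,0,0,1],[0.02,-0.037,0.01,0,0,0,1],[0.02,-0.037,0.01,0,0,0,1],[0.02,-0.037,0.01,0,0,0,1],[0.02,-0.037,0.01,0,0,0,1],[0,0,0.02,0,0,0,1],[0,0,0.02,0,0,0,1]]'; python3 - <<'E'
from h import *
plan([581,219,90],0,2)
s=grab("side","s1.png");t=grab("top","t1.png")
cv2.imwrite("pics/c2.png",np.hstack([crop(s["img"],180,170,100,125,4),crop(t["img"],165,90,100,125,4)]))
E
```

```text
clock: 1.7
eef_pos: [461.4, -7.6, 217.6]
tcp_rot: [3.141, 0.0, 0.0]
contact_force: [1.5, -0.8, -0.2]
opening: -0.001
grasp_force: 0.0
clock: 2.5
eef_pos: [581.2, 214.1, 116.5]
tcp_rot: [3.142, 0.0, 0.002]
contact_force: [-0.6, -0.3, -0.0]
opening: -0.004
grasp_force: 0.0
at [581.2 214.1 116.5] [1.8e+02 0.0e+00 1.1e-01] F [-0.6 -0.3 -0. ]
[-0.0001, -0.0025, 0.0133, 0.0, 0.0, 0.06]
[-0.0001, -0.0025, 0.0133, 0.0, 0.0, 0.06]
```

View pics/c2.png

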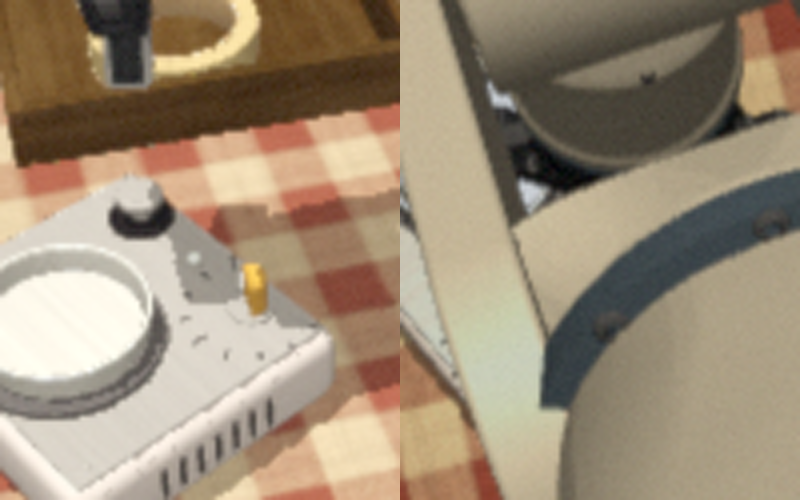

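The side crop shows the closed fingertips at ≈(128,84), above the plunger; the arm hides the warmer from the top camera.

```bash
python3 -c "
from h import *
s=load('s1.png');print(proj(s,[581.2,214.1,99.5]),'seen',180+128/4-.4,170+84/4-.4)"
python3 -m inch '[[0,-0.005,0.015,0,0,0,1],[0,0,0.015,0,0,0,1],[0,0,0.004,0,0,0,1],[0,0,0.003,0,0,0,1],[0,0,0.002,0,0,0,1],[0,0,0.001,0,0,0,1]]'
```

```text
(np.float64(212.55281475403507), np.float64(201.78035220925884)) seen 211.6 190.6
clock: 3.2
eef_pos: [581.3, 217.7, 78.0]
tcp_rot: [-3.141, -0.001, -0.0]
contact_force: [0.4, -0.2, -0.2]
opening: 0.001
grasp_force: 0.0
```

```bash
python3 - <<'E'
from h import *
s=grab("side","s2.png");print(r.sense()["eef_pos"],proj(s,[581.3,217.7,61]))
cv2.imwrite("pics/c3.png",crop(s["img"],180,150,80,100,6))
E
```

```text
[581.18910057 217.64022114  77.8723228 ] (np.float64(213.86989042558213), np.float64(218.05529454926838))
```

View pics/c3.png

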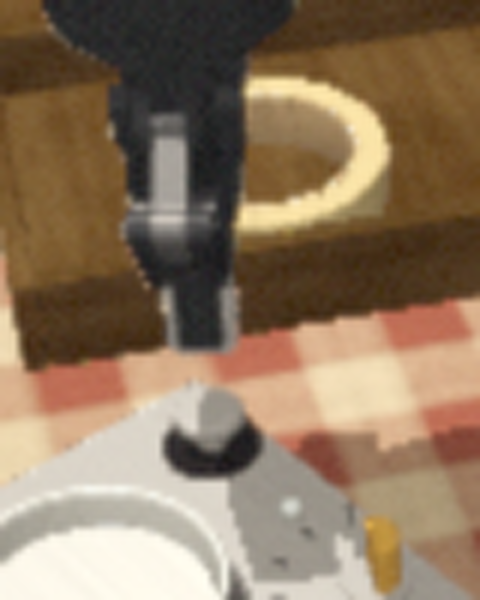

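The fingertip shows at crop (202,350), i.e. px (213.7,208), above and clear of the plunger head at (215,218); it is higher than the 17 mm figure predicts. Checking the geometry.

```bash
python3 - <<'E'
from h import *
s=load("s2.png")
c,d=ray(s,213.3,207.9)
print("if y=217.7:",c+d*(217.7-c[1])/d[1]," if y=227", c+d*(227-c[1])/d[1],"if z=61:",c+d*(61-c[2])/d[2])
for y in(175,218,260):print(y,proj(s,[581,y,134]),proj(s,[581,y,61]))
E
python3 -m inch '[[0,0,0.003,0,0,0,1],[0,0,0.002,0,0,0,1]]'
```

```text
if y=217.7: [580.47723535 217.7         87.15102458]  if y=227 [579.35932727 227.          94.97541342] if z=61: [584.21355804 186.61712135  61.        ]
175 (np.float64(212.5036276599882), np.float64(175.2883277775913)) (np.float64(215.19222721973813), np.float64(204.20716087613278))
218 (np.float64(211.13603949228616), np.float64(188.76349188557558)) (np.float64(214.01362844406614), np.float64(218.15303769005965))
260 (np.float64(209.67720604184618), np.float64(203.13771697405866)) (np.float64(212.762523029033), np.float64(232.95685588454307))
clock: 3.45
eef_pos: [581.2, 217.7, 72.8]
tcp_rot: [-3.141, -0.0, -0.0]
contact_force: [-0.0, -0.4, -0.3]
opening: 0.001
grasp_force: 0.0
```

```bash
python3 -m inch '[[0,0,0.003,0,0,0,1],[0,0,0.003,0,0,0,1],[0,0,0.002,0,0,0,1]]';python3 - <<'E'
from h import *
s=grab("side","s3.png");q=r.sense();print(q["eef_pos"],q["contact_force"],q["qpos"])
t=grab("top","t3.png")
cv2.imwrite("pics/c4.png",np.hstack([crop(s["img"],180,170,66,100,6),crop(t["img"],165,60,100,150,4)]))
E
```

```text
clock: 3.75
eef_pos: [580.8, 217.7, 64.3]
tcp_rot: [3.141, 0.0, 0.0]
contact_force: [-0.3, 1.1, -0.5]
opening: 0.002
grasp_force: 0.0
[580.71821945 217.59670951  64.04310194] [-0.4185838   0.01807329 -0.06036582] [3.56073809e-01 5.21872008e-01 1.75764870e+00 3.99636262e-05
 8.62769250e-01 1.92680913e+00]
```

View pics/c4.png

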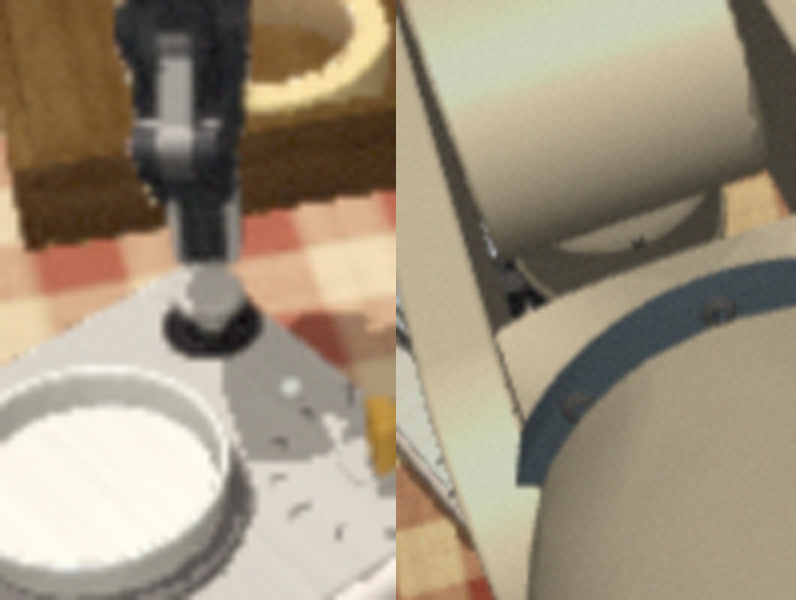

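The fingertips now sit at crop (205,262), just above/behind the plunger head (210,285), with no contact. The tip is clearly higher than the nominal figure, so I continue slowly with force feedback.

```bash
for i in 1; do :; done; python3 -m inch '[[0,0,0.003,0,0,0,1],[0,0,0.002,0,0,0,1]]'; python3 -m inch '[[0,0,0.002,0,0,0,1],[0,0,0.001,0,0,0,1]]'
```

```text
clock: 4.05
eef_pos: [581.0, 217.7, 59.5]
tcp_rot: [-3.142, -0.0, 0.0]
contact_force: [-0.1, -0.7, 0.6]
opening: 0.001
grasp_force: 0.0
clock: 4.25
eef_pos: [580.9, 217.7, 56.4]
tcp_rot: [3.142, 0.0, 0.0]
contact_force: [0.1, 0.5, 0.2]
opening: -0.0
grasp_force: 0.0
```

```bash
python3 -m inch '[[0,0,0.002,0,0,0,1],[0,0,0.001,0,0,0,1]]'; python3 -m inch '[[0,0,0.002,0,0,0,1],[0,0,0,0,0,0,1]]'
```

```text
clock: 4.45
eef_pos: [581.0, 217.7, 53.5]
tcp_rot: [3.142, 0.0, -0.0]
contact_force: [-0.0, 0.1, 0.3]
opening: -0.002
grasp_force: 0.0
clock: 4.65
eef_pos: [581.1, 217.7, 51.6]
tcp_rot: [-3.142, -0.0, 0.0]
contact_force: [-0.8, -0.8, 1.5]
opening: -0.001
grasp_force: 1.0
```

```bash
python3 -m inch '[[0,0,0.001,0,0,0,1],[0,0,0,0,0,0,1]]';python3 - <<'E'
from h import *
s=grab("side","s4.png");q=r.sense();print(q["eef_pos"],q["contact_force"])
cv2.imwrite("pics/c5.png",crop(s["img"],190,190,70,60,10))
E
```

```text
clock: 4.85
eef_pos: [581.1, 217.7, 50.8]
tcp_rot: [-3.142, -0.0, 0.0]
contact_force: [-0.5, -0.4, 1.1]
opening: 0.002
grasp_force: 1.2
[581.08779807 217.73786093  50.80668378] [-0.35709626  0.21962218  2.22402701]
```

View pics/c5.png

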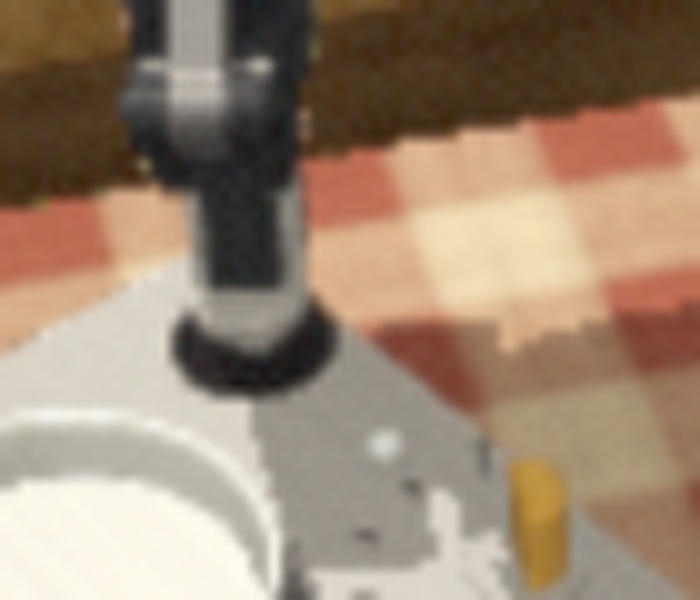

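The fingertips are resting on the plunger head (crop 250,290), so contact is at TCP z≈52. Now I press to the stop.

```bash
python3 -m inch '[[0,0,0.002,0,0,0,1],[0,0,0.002,0,0,0,1],[0,0,0,0,0,0,1]]'; python3 -m inch '[[0,0,0.002,0,0,0,1],[0,0,0.001,0,0,0,1],[0,0,0,0,0,0,1]]'
```

```text
clock: 5.2
eef_pos: [581.1, 217.8, 46.6]
tcp_rot: [-3.141, -0.0, 0.0]
contact_force: [-0.5, 0.1, 4.1]
opening: -0.001
grasp_force: 2.4
clock: 5.5
eef_pos: [581.2, 217.8, 45.1]
tcp_rot: [-3.141, -0.0, 0.0]
contact_force: [-4.9, -1.4, 16.9]
opening: 0.003
grasp_force: 8.5
```

```bash
python3 -m inch '[[0,0,0.001,0,0,0,1],[0,0,0,0,0,0,1]]'; python3 -m inch '[[0,0,0.001,0,0,0,1],[0,0,0,0,0,0,1]]'
```

```text
clock: 5.7
eef_pos: [581.3, 217.9, 44.9]
tcp_rot: [-3.141, -0.001, 0.0]
contact_force: [-7.2, -3.2, 24.6]
opening: -0.002
grasp_force: 12.8
clock: 5.9
eef_pos: [581.3, 217.9, 44.7]
tcp_rot: [-3.141, -0.001, 0.0]
contact_force: [-10.1, -4.1, 34.4]
opening: -0.002
grasp_force: 17.1
```

The plunger reached its stop (steep force rise at TCP z≈45.2). The shut fingertips are therefore at TCP z +13.8. I release and go over the knob.

```bash
python3 -m inch '[[0,0,-0.01,0,0,0,1],[0,0,-0.02,0,0,0,1],[-0.01,0,-0.03,0,0,0,1],[-0.03,-0.01,-0.01,0,0,0,1],[-0.035,-0.01,0,0,0,0,0.2],[-0.035,-0.01,0,0,0,0,0.2],[-0.035,-0.012,0,0,0,0,0.2],[-0.035,-0.018,0,0,0,0,0.2]]' 40; python3 -m inch '[[-0.005,0,0,0,0,-0.8,0.2],[0,0,0.02,0,0,0,0.2],[0,0,0.02,0,0,0,0.2],[0,0,0,0,0,0,0.2]]';python3 - <<'E'
from h import *
plan([394.5,279.6,30],0.8,1)
s=grab("side","s5.png");t=grab("top","t5.png")
cv2.imwrite("pics/c6.png",np.vstack([np.hstack([crop(s["img"],280,210,66,50,6),crop(t["img"],160,210,66,50,6)]),np.hstack([crop(s["img"],190,200,66,50,6),crop(t["img"],150,60,132,100,3)])]))
E
```

```text
clock: 6.7
eef_pos: [399.4, 277.3, 111.4]
tcp_rot: [3.141, 0.0, -0.001]
contact_force: [0.5, 0.9, -0.9]
opening: 0.397
grasp_force: 0.0
clock: 7.1
eef_pos: [394.8, 276.7, 69.8]
tcp_rot: [3.139, 0.003, 0.014]
contact_force: [0.4, -0.3, -0.6]
opening: 0.4
grasp_force: 0.0
at [394.8 276.7  69.8] [1.7988e+02 1.7000e-01 8.3000e-01] F [ 0.4 -0.3 -0.6]
[-0.0002, -0.003, 0.0398, 0.12, 0.17, 0.03]
```

View pics/c6.png

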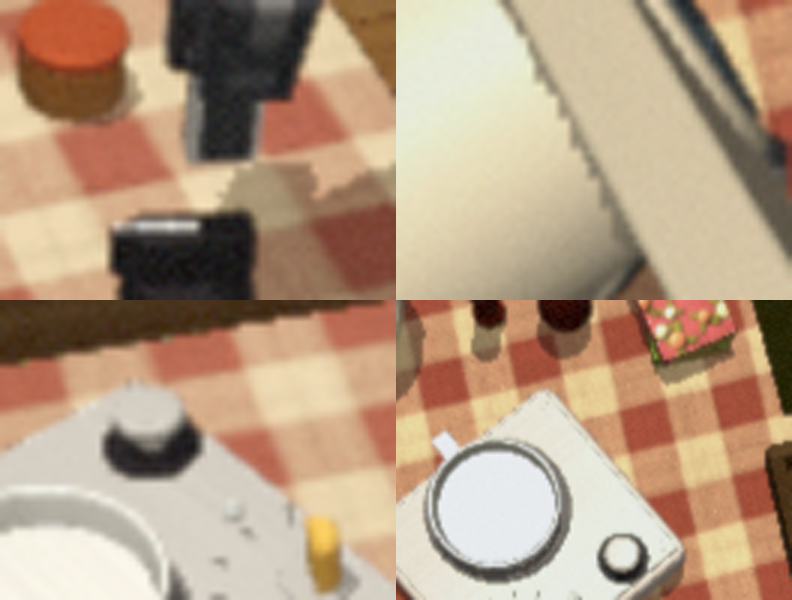

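The plunger is back up (side crop 147,415), the knob is below the gripper and the near finger's lower end is at crop (222,162); checking the x alignment numerically.

```bash
python3 - <<'E'
from h import *
s=load("s5.png")
for x,y,z in((394.8,277+20,84),(394.8,277-20,84),(394.8,297,70),(394.8,297,53)):print((x,y,z),np.array(proj(s,[x,y,z])))
print("seen finger bottom",280+222/6-.4,210+161/6-.4)
f=lambda x,y:(280+x/6-.4,210+y/6-.4)
for nm,p,q in(("right top corner",(252,215),37.5),("nose top",(112,228),37.5)):print(nm,atz(s,*f(*p),q))
print("axis proj z37.5",proj(s,[394.5,279.6,37.5]),"crop",[(proj(s,[394.5,279.6,37.5])[0]-280+.4)*6])
E
```

```text
(394.8, 297, 84) [314.92402015 235.4846754 ]
(394.8, 257, 84) [311.95207874 220.46626875]
(394.8, 297, 70) [314.32272533 241.09068776]
(394.8, 297, 53) [313.61106454 247.72566798]
seen finger bottom 316.6 236.43333333333334
right top corner [375.69802152 276.51339401  37.5       ]
nose top [420.3691534  280.70414715  37.5       ]
axis proj z37.5 (np.float64(311.897515480245), np.float64(246.84736230017825)) crop [np.float64(193.78509288146984)]
```

```bash
python3 -m inch '[[0.001,-0.003,0.02,0,0,0,0.2],[0,0,0.02,0,0,0,0.2],[0,0,0.015,0,0,0,0.2],[0,0,0.006,0,0,0,0.2],[0,0,0.002,0,0,0,0.2]]' 30;  python3 -m inch '[[0,0,0,0,0,0,0.6],[0,0,0,0,0,0,1],[0,0,0,0,0,0,1],[0,0,0,0,0,0,1]]' 30
```

```text
clock: 7.7
eef_pos: [397.3, 280.7, 8.9]
tcp_rot: [-3.142, -0.0, 0.014]
contact_force: [-0.4, 1.2, 0.2]
opening: 0.397
grasp_force: 0.0
clock: 8.1
eef_pos: [397.6, 281.1, 9.5]
tcp_rot: [-3.141, -0.001, 0.014]
contact_force: [0.3, -0.6, 7.8]
opening: 0.15
grasp_force: 32.0
```

```bash
python3 -m inch '[[0,0,0,0,0,0,1],[0,0,0,0,0,0,1],[0,0,-0.01,0,0,0,1],[0,0,-0.03,0,0,0,1],[0,0,-0.03,0,0,0,1],[0,0,-0.02,0,0,0,1],[0,0,0,0,0,0,1]]' 80;  python3 -m inch '[[0.03,0,0,0,0,0,1],[0.04,0,0,0,0,0,1],[0.04,0,0,0,0,0,1],[0.02,-0.001,0,0,0,-7.2,1],[0,0,0,0,0,-7.2,1],[0,0,0,0,0,0,1],[0,0,0,0,0,0,1]]'; python3 -c "
from h import *
plan([527.4,283.6,94],15,1)
s=grab('side','s6.png')
cv2.imwrite('pics/c7.png',crop(s['img'],200,190,80,75,8))"
```

```text
clock: 8.8
eef_pos: [398.5, 281.8, 101.8]
tcp_rot: [-3.139, -0.004, 0.014]
contact_force: [0.1, 0.2, -1.1]
opening: 0.136
grasp_force: 78.4
clock: 9.5
eef_pos: [526.0, 283.1, 97.9]
tcp_rot: [3.141, 0.002, 0.262]
contact_force: [0.2, -0.4, -0.2]
opening: 0.133
grasp_force: 78.3
at [526.  283.1  97.9] [1.7998e+02 9.0000e-02 1.5000e+01] F [ 0.2 -0.4 -0.2]
[0.0014, -0.0001, 0.0039, 0.02, 0.09, -0.0]
```

View pics/c7.png

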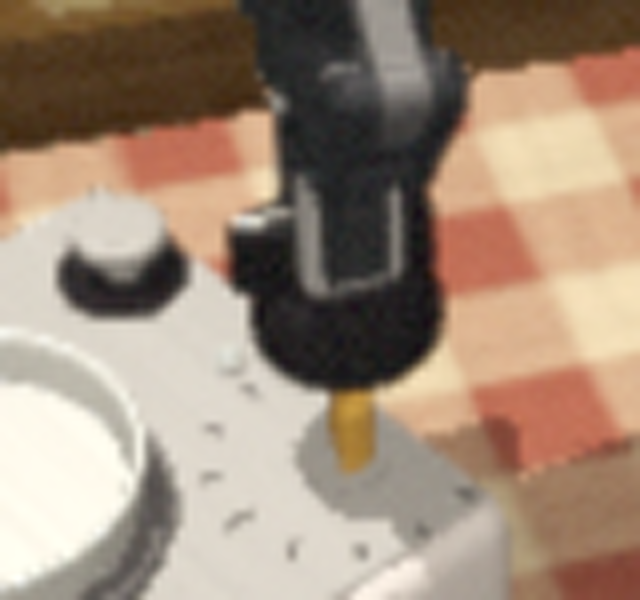

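The knob hangs upright over the spindle: skirt from crop x 253–441, lower edge at y≈388, brass spindle below it at x 332–376. I'll fit both silhouettes numerically in the side view.

```bash
cat > fit.py <<'E'
from h import *
from scipy.optimize import minimize
K=8
def hullmask(f,pts,roi,holes=None):
    u,v,w,h=roi;pp=np.array([proj(f,p) for p in pts]);pp=((pp+.5-[u,v])*K*16).astype(np.int32)
    m=np.zeros((h*K,w*K),np.uint8);cv2.fillConvexPoly(m,cv2.convexHull(pp),255,shift=4);return cv2.resize(m,(w,h),interpolation=cv2.INTER_AREA)/255.
a=np.linspace(0,2*np.pi,72,endpoint=False)
def D(x,y,yaw,r,fl,z):
    X=np.minimum(r*np.cos(a),fl);Y=r*np.sin(a);c,s=np.cos(yaw),np.sin(yaw)
    return np.c_[x+c*X-s*Y,y+s*X+c*Y,np.full(72,z)]
def spindle(x,y,yaw,zl): return np.vstack([D(x,y,yaw,8,1.5,zl),D(x,y,yaw,8,1.5,68),D(x,y,yaw,6,1.5,70)])
def knob(x,y,z0): return np.vstack([D(x,y,0,22,99,z0),D(x,y,0,22,99,z0+18)])
def fitfun(f,roi,obs,gen,x0,sel=None,st=2.):
    c=lambda p:(((hullmask(f,gen(p),roi)-obs)**2)*(1 if sel is None else sel)).sum()
    n=len(x0);S=np.vstack([x0]+[np.array(x0)+np.eye(n)[i]*st*(.1 if i==2 else 1) for i in range(n)])
    o=minimize(c,x0,method="Nelder-Mead",options=dict(initial_simplex=S,xatol=.02,fatol=1e-3));return o.x,o.fun
def brass(f,roi):
    u,v,w,h=roi;g=f["img"][v:v+h,u:u+w].astype(float);k=(g[...,2]-g[...,0])  # R-B
    return g,k
E
python3 - <<'E'
from fit import *
np.set_printoptions(linewidth=250,suppress=True)
for n,roi in(("t0.png",(184,164,16,16)),("s0.png",(236,230,16,22))):
    g,k=brass(load(n),roi);print(n);print(k.astype(int))
f=load("s6.png");print(f["img"][205:242:3,226:262].max(2))
E
```

```text
t0.png
[[  8   7   9   7   6   7   7   7   6   7   6   4   5   5   5   6]
 [  8   8   7   7   6   7   8   7   7   6   5   5   5   6   7   8]
 [  7   7   6   6   7   8   9   7   6   6   4   4   6   7   7   7]
 [  6   7   7   7   9  10   8   9   6   6   6   6   7   8   8   7]
 [  6   7   8   9  11  13   9  11   7   6   8   8   8   8   8   8]
 [  8   8  10  10  10  12  11  12  11  14  16   7   7   7   6   8]
 [  9  10   9  12  18  24  23  27  36  58  69  17   3   7   9  10]
 [  9  10  21  33  63  87  93 114 129 140 129  50   9   6   9   9]
 [ 10  10  40 114 142 145 145 146 151 151 144  64  19   1   8   8]
 [  8   8  20 106 149 151 151 152 151 154 136  48  19   2   7   7]
 [  7   6  16  62 123 149 151 151 151 138 105  35  16   6   7   8]
 [  6   7  16  25  65 118 135 136 129 102  62  27   7  11   9   9]
 [  7   8  10  20  23  44  68  79  65  54  35  21   6  10   8   7]
 [  7   8  11  15  11  17  29  35  33  29  17  14  16  10   9  10]
 [  9   7  10   9  13  13  17  18  18  16  13  13   9   7  11  18]
 [  8   8   9   9  10  10  14  14  14  14   9   8   7   7  15  19]]
s0.png
[[ 93  93  83
[... 2673 characters left out ...]
39  37  44  49  47  36  34  35  37  37  33  31  38  30  37  33  29  36  27  28  41 124 214 219 220 221 222 222]
 [220 220 219 219 212 157  66  37  35  34  36  36  35  34  35  32  31  35  26  36  31  31  30  28  27  29  28  35 105 194 220 221 221 222 221 222]
 [219 210 213 203 196 215 204 148  73  37  32  32  35  34  27  38  27  32  38  35  35  26  33  31  31  63 133 201 233 235 232 222 218 219 220 223]
 [223 223 222 215 183 174 214 220 218 211 203 176 126 114  94  62  59  64  79  78 103 161 176 221 231 239 240 239 236 235 232 227 216 203 199 199]
 [223 222 223 222 223 223 222 221 220 221 220 221 219 210 173 148 173 192 192 177 155 174 199 212 217 220 220 220 219 219 219 217 209 202 189 187]]
```

```bash
python3 - <<'E'
from fit import *
t=load("t0.png");roi=(184,164,16,16);g,k=brass(t,roi);obs=np.clip((k-15)/90,0,1);sel=np.ones_like(obs);sel[13:]=0
print("top",fitfun(t,roi,obs,lambda p:spindle(p[0],p[1],p[2],55),[525,283,.27],sel))
s=load("s0.png");roi=(236,230,16,22);g,k=brass(s,roi);obs=np.clip((k-62)/40,0,1);obs[15:]=np.clip((k[15:]-20)/80,0,1);sel=np.ones_like(obs);sel[16:]=0
for yaw in(.2,.27,.34):print("side",yaw,fitfun(s,roi,obs,lambda p:spindle(p[0],p[1],yaw,50),[525,283],sel))
print("side yaw free",fitfun(s,roi,obs,lambda p:spindle(p[0],p[1],p[2],50),[525,283,.27],sel))
f=load("s6.png");roi=(226,200,36,44);m=f["img"][200:244,226:262].max(2).astype(float)
obs=np.clip((195-m)/150,0,1);sel=np.zeros_like(obs);sel[27:41]=1;sel[36:,13:24]=0
for z0 in(87.5,88.5,89.5):print("knob",z0,fitfun(f,roi,obs,lambda p:knob(p[0],p[1],z0),[524,283],sel))
f=load("s0.png");m=f["img"][236:270,292:330].max(2).astype(float);obs=np.clip((160-m)/120,0,1);sel=np.ones_like(obs);sel[:22]=0
print("knob on table side",fitfun(f,(292,236,38,34),obs,lambda p:knob(p[0],p[1],0),[395,280],sel))
E
```

```text
top (array([5.26963404e+02, 2.84101095e+02, 2.12553267e-01]), np.float64(1.4622700670682214))
side 0.2 (array([526.05543137, 283.26976585]), np.float64(6.869430928008459))
side 0.27 (array([525.13842773, 283.72058105]), np.float64(8.01972696799308))
side 0.34 (array([525.13478076, 283.74835092]), np.float64(9.114751958381392))
side yaw free (array([5.26465036e+02, 2.83184293e+02, 3.78608610e-02]), np.float64(4.560680447424067))
knob 87.5 (array([523.45566487, 280.17061222]), np.float64(1.5380063052672048))
knob 88.5 (array([523.24148178, 281.15466118]), np.float64(1.6772788927335638))
knob 89.5 (array([523.35100186, 282.25200156]), np.float64(1.7425399461745479))
knob on table side (array([394.34006997, 277.26949113]), np.float64(1.4244764033064206))
```

```bash
python3 -m inch '[[0.0033,-0.0014,0.006,0,0,3,1],[0,0,0.006,0,0,0,1],[0,0,0.004,0,0,0,1],[0,0,0,0,0,0,1]]'; python3 -c "
from h import *
plan([528.9,285.3,77],12,1)
s=grab('side','s7.png')
from fit import *
f=s
roi=(226,200,36,50);m=f['img'][200:250,226:262].max(2).astype(float)
obs=np.clip((195-m)/150,0,1);sel=np.zeros_like(obs);sel[32:47]=1;sel[38:,12:26]=0
z=r.sense()['eef_pos'][2]-9.4;print(fitfun(f,roi,obs,lambda p:knob(p[0],p[1],z),[526,283],sel))"
```

```text
clock: 9.95
eef_pos: [528.9, 285.4, 81.9]
tcp_rot: [3.141, 0.001, 0.214]
contact_force: [1.1, -0.7, -1.0]
opening: 0.136
grasp_force: 78.3
at [528.9 285.4  81.9] [1.7997e+02 8.0000e-02 1.2230e+01] F [ 1.1 -0.7 -1. ]
[-0.0, 0.0001, 0.0049, 0.03, 0.08, 0.23]
(array([526.81508123, 284.04442399]), np.float64(10.097075893886966))
```

Aligned to within about 1 mm in the side view. Descending with force checks.

```bash
python3 -m inch '[[0,0,0.002,0,0,0,1],[0,0,0.002,0,0,0,1],[0,0,0,0,0,0,1]]'; python3 -m inch '[[0,0,0.001,0,0,0,1],[0,0,0.001,0,0,0,1],[0,0,0,0,0,0,1]]'
```

```text
clock: 10.3
eef_pos: [529.7, 285.6, 78.5]
tcp_rot: [3.141, 0.0, 0.213]
contact_force: [0.3, 0.1, -0.2]
opening: 0.138
grasp_force: 78.4
clock: 10.6
eef_pos: [529.7, 285.6, 76.8]
tcp_rot: [3.141, 0.0, 0.213]
contact_force: [-1.2, -1.9, 3.5]
opening: 0.14
grasp_force: 78.9
```

```bash
python3 -m inch '[[-0.0009,0.0003,0,0,0,0,1],[0,0,0.001,0,0,0,1],[0,0,0,0,0,0,1]]'; python3 -m inch '[[0,0,0.001,0,0,0,1],[0,0,0,0,0,0,1]]'
```

```text
clock: 10.9
eef_pos: [528.7, 285.1, 75.4]
tcp_rot: [3.141, 0.0, 0.213]
contact_force: [-0.4, 0.0, 0.3]
opening: 0.137
grasp_force: 78.3
clock: 11.1
eef_pos: [528.8, 285.1, 74.4]
tcp_rot: [3.141, 0.0, 0.213]
contact_force: [0.3, -1.8, -0.8]
opening: 0.132
grasp_force: 78.3
```

```bash
python3 -m inch '[[0,0,0.002,0,0,0,1],[0,0,0.001,0,0,0,1],[0,0,0,0,0,0,1]]'; python3 -m inch '[[0,0,0.002,0,0,0,1],[0,0,0.001,0,0,0,1],[0,0,0,0,0,0,1]]'
```

```text
clock: 11.4
eef_pos: [528.8, 285.1, 71.4]
tcp_rot: [3.141, 0.0, 0.213]
contact_force: [-0.7, -2.4, -1.2]
opening: 0.139
grasp_force: 78.4
clock: 11.7
eef_pos: [528.8, 285.1, 68.4]
tcp_rot: [3.141, 0.0, 0.213]
contact_force: [-0.8, -2.2, -0.9]
opening: 0.139
grasp_force: 78.4
```

```bash
python3 -m inch '[[-0.0001,0.0004,0.002,0,0,0,1],[0,0,0.001,0,0,0,1],[0,0,0,0,0,0,1]]'; python3 -m inch '[[0,0,0.001,0,0,0,1],[0,0,0.001,0,0,0,1],[0,0,0,0,0,0,1]]';python3 -m inch '[[0,0,0.001,0,0,0,1],[0,0,0.001,0,0,0,1],[0,0,0,0,0,0,1]]'
```

```text
clock: 12.0
eef_pos: [529.0, 285.0, 65.7]
tcp_rot: [-3.141, -0.0, 0.213]
contact_force: [-0.7, -1.3, 2.3]
opening: 0.143
grasp_force: 78.6
clock: 12.3
eef_pos: [529.0, 285.0, 63.8]
tcp_rot: [-3.141, -0.0, 0.213]
contact_force: [-1.5, -1.7, 4.6]
opening: 0.139
grasp_force: 79.0
clock: 12.6
eef_pos: [529.1, 285.0, 62.1]
tcp_rot: [-3.141, -0.0, 0.213]
contact_force: [-1.6, -1.2, 7.6]
opening: 0.138
grasp_force: 79.3
```

```bash
python3 -m inch '[[0,0,0.001,0,0,0,1],[0,0,0.001,0,0,0,1],[0,0,0,0,0,0,1]]';python3 -m inch '[[0,0,0.0007,0,0,0,1],[0,0,0,0,0,0,1],[0,0,0,0,0,0,1]]'
```

```text
clock: 12.9
eef_pos: [529.2, 285.1, 61.3]
tcp_rot: [-3.141, -0.001, 0.213]
contact_force: [-4.8, -3.2, 18.3]
opening: 0.135
grasp_force: 81.0
clock: 13.2
eef_pos: [529.3, 285.1, 61.2]
tcp_rot: [-3.141, -0.001, 0.213]
contact_force: [-7.8, -4.4, 24.3]
opening: 0.137
grasp_force: 81.7
```

```bash
python3 - <<'E'
from fit import *
f=grab("side","s8.png");s0=load("s0.png")
for n,(u,v,w,h) in dict(pot=(280,208,22,24),block=(288,178,28,24),wax=(282,160,18,20)).items():
    print(n,np.abs(f["img"][v:v+h,u:u+w].astype(int)-s0["img"][v:v+h,u:u+w]).mean().round(1))
roi=(226,210,36,54);m=f["img"][210:264,226:262].max(2).astype(float);obs=np.clip((150-m)/110,0,1)
sel=np.zeros_like(obs);sel[36:]=1
for z in(52,56,60):
    print(z,fitfun(f,roi,obs,lambda p:knob(p[0],p[1],z),[526,283.5],sel))
q=r.sense();print(q["clock"],q["eef_pos"],q["contact_force"],q["qvel"].max())
E
```

```text
pot 1.9
block 2.1
wax 1.7
52 (array([525.91207123, 284.18160629]), np.float64(2.3188268021517473))
56 (array([525.87554312, 287.90063   ]), np.float64(2.620389138316159))
60 (array([525.62507369, 291.70816712]), np.float64(2.89917841516772))
13.25 [529.30817254 285.09644183  61.13738381] [-7.24998586 -4.29718132 23.98841121] 0.001628002269326274
```

The knob fits at z = 52 mm on the spindle's axis, so it is home with the spindle at its stop. The bystanders have not moved.

```bash
python3 -c "
from rig import r
print(r.sign_off())"
```

```text
the job is handed in; nothing more can be done
None
```

The job is handed in: I pressed the reset plunger to its stop and it sprang back. The knob is fully home on the spindle, held down at its stop with about 24 N, and the wooden pot, stamp block and wax stick show no movement in the side camera view.

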